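# Clear the jammed filling tube

### The arm

A 7-joint arm with a two-finger parallel gripper is mounted at the origin on a cart in front of the work surface, level with it; the furniture and walls round the work are solid. World frame = base frame: x ahead of the robot, y to its left, z up, the work surface at z = 0. Lengths are in m, angles in rad, forces in N, time in s.
With the tool pointing down it reaches from about 0.425 to 0.95 m from the base axis. Payload 4.7 kg.
Tool frame: the origin (TCP) lies on the centre line of the jaws, within the pads' length; the fingertips stand 22 mm ahead of it and the grasp point (between the pads) lies 3 mm ahead of it; x points along the fingers, y is the direction in which the jaws open and shut, and the axes are right-handed (so a half turn about x gives the same grasp; the last joint's range is limited). The gripper opens to 85 mm and grips with 20 to 120 N. Pads are 22 mm wide; open, the fingers measure 114 mm over their backs; the gripper's body (76 mm by 85 mm) begins 54 mm behind the grasp point. The pads swing forward as they close: fully open they stand 13 mm farther back than shut.
Start: joints at [-1.202, 0.469, -0.049, 1.532, 0.024, 1.141, -0.082], TCP at [0.261, 0.622, 0.253] pointing down, gripper open.
Joint ranges: [-2.59, 2.59], [-0.33, 1.99], [-1.39, 1.29], [0.1, 2.45], [-1.04, 4.18], [0.21, 1.99], [-2.66, 2.66]. Speed limits (rad/s): [2.57, 2.57, 3.14, 3.14, 3.14, 3.14, 3.14].

### API

Orientations are given as [roll, pitch, yaw] about the fixed x, y, z axes, in that order (R = Rz(yaw) Ry(pitch) Rx(roll)).
In Python, from rig import ctrl, planner, optics, workorder gives the robot as it stands. Calls block until the motion is done:
- ctrl.movep(position, orientation): joint-space move of the TCP to a pose.
- ctrl.movel(position, max_speed=0.15, attitude=None): straight line of the TCP; attitude=None keeps the orientation; max_speed is the mean speed in m/s.
- ctrl.move_j(angles): joint-space move.
- ctrl.set_gripper(opening): finger opening in m; the grip force is fixed at half the most; returns when the fingers have stopped.
- ctrl.wait(seconds).
- planner.inverse_kinematics(position, orientation): joint angles nearest the present ones, or None.
- ctrl.sense(): the state.
- optics.get_image(name): name is "side" or "top" or "wrist"; returns a dict with "color" (420x560x3 uint8, red, green, blue), "z_map" (420x560 float32, m along the optical axis (not along the pixel's ray), 0 where there is no reading), "vertical_fov" (degrees; the focal length in pixels is half the picture's height over the tangent of half this angle, whatever the lens; pixels are square), "cx", "cy" (the principal point, pixels), "distortion" ([k1, k2, p1, p2, k3] as OpenCV has them; the pictures are not rectified), "rvec" (rotation vector, rad) and "tvec" (3), from world to camera coordinates, as OpenCV has them; the wrist camera has in their place "T_tool_cam" (4x4, takes a point from camera to tool coordinates, whose origin is the TCP and whose axes are the tool frame's). Camera axes: x right, y down, z forward; pixel columns grow to the right and rows downward; lengths in m; the calibration is good to about 2 mm. A picture is of the moment at which its call begins: read the wrist's pose just before it.
A pose or a line that the arm cannot do raises ctrl.PlanningError and nothing moves.
- workorder.job_done(): hands the job in, once; it reports no verdict.
The state is a dict: "time": time; "joint_positions": joint angles; "joint_velocities": joint speeds; "effort": joint torques, N m; "ee_pos": TCP position; "eef_rot": TCP orientation; "ft_force": force on the tool from outside, world axes, zero at the start; "wrist_torque": the same for the moment, N m; "grip_width": finger opening in m.
Only numpy, scipy, OpenCV 4.12 (cv2) and the standard library are available. Lean on these libraries where they do the work, as an engineer would, in place of code of your own. Each camera call takes 0.05 s, during which the arm holds its last target. There are 200 camera calls.

### The job

A cork stopper is jammed inside the sloping steel filling tube. Set the shallow yellow tray down on the cloth under the tube's lower end, then take the wooden pusher from its stand and push the stopper down the tube and out of its lower end, so that it drops into the tray. Finally stand the pusher upright in its stand again, leaving the stopper lying in the tray, and do not disturb the mug, the tin or the spice jar.

Things in the scene. Friction and masses are not known exactly. Their poses are not given: they have to be found in the camera images.
- chute: stand of the filling tube, bolted down on a flat brown cloth that lies 2.4 mm thick on the worktop. Origin straight below the centre of the tube's lower opening, on the cloth; x points level along the way the tube runs down; y to the left of that, z up. Base plate 80 x 90 x 12 mm and post at x = -128 to -48 mm; from x = -45 mm on, the cloth below is free
- tube: straight steel tube leaning 35 degrees from vertical, open at both ends. Origin: centre of the lower opening, 66 mm above the cloth; z runs up its axis to the upper opening at z = 100 mm; x points to its roof. Inside 38 mm wide, outside 43; the top 20 mm flare to 61 inside, 66 outside. A sprung tongue in the roof at z = 34 to 62 mm clamps the stopper (4 to 15 N to push), yields to the pusher
- stopper_center (a point): cork stopper, a plain cylinder 32 mm in diameter and 34 mm long, 20 g; the point is its centre, the z axis its own axis. It starts jammed inside the tube, centre 48 mm up from the lower opening
- drop (a point): point on the cloth about which the stopper lands, 20 mm in front (x) of the chute's origin; the axes are the chute's. Wall cabinets hang 0.32 m above the worktop about 0.66 m and more ahead (world x) of the robot: carry things across close to the robot (about 0.4 m out) to keep the arm clear of them
- tray_center (a point): loose shallow yellow plastic tray (a soap dish), open on top, 62 mm wide (x) by 125 mm long (y), 20 mm high, walls 3 mm, floor 4 mm, 90 g; the point is its centre, 10 mm above its underside. It can be gripped across its width, also near one end
- pusher_handle (a point): middle of the square handle of the wooden pusher, 153 mm above its lower end. Handle 24 x 24 mm (sides along x and y), 123 to 183 mm above the lower end; under it a disc guard 42 mm wide (117 to 123 mm), below that a round shaft 25 mm in diameter. z points from tip to handle; 120 g. It starts upright in its stand, lower end 8 mm above the worktop
- pusher_tip (a point): centre of the flat lower end of the pusher
- socket (a point): centre of the floor of the round hole in the pusher's stand (a fixed wooden block 76 x 76 mm, 42 mm high), 8 mm above the worktop; the hole is 31 mm wide and 34 mm deep, z up
- mug: tall stoneware mug, 132 mm high, bystander; origin at its underside
- tin: small food tin, 58 mm wide, 72 mm high, bystander; origin at its underside
- jar: small spice jar, 41 mm wide, 105 mm high, bystander; origin at its underside
Not all that is in view belongs to the job. Of the things shaped like the part that bears pusher_handle, the wooden one is meant.

How it is judged:
By the outcome, as a careful person would: the job done as asked, in the order asked, and still so for the second after the job is handed in, with the robot touching nothing.
It also fails if it takes over 67 s, if anything falls off the work surface, if the arm or the gripper's body presses on something with over 40 N, if the wrist force passes 120 N, or if a joint passes its speed limit or range.

## Working session

There is one attempt and no reset: what is moved stays moved. The work goes in short steps, each a Python script; the robot and the scene stay as the last script left them, time stands still between calls to the robot, and variables do not carry over. Pictures are saved under pics/ and viewed, about 8 in all and at most 12, crops included, and the job is handed in when it is done.

```bash
ls; mkdir -p pics
cat > h.py <<'E'
import numpy as np, cv2
from scipy.spatial.transform import Rotation as R
from rig import ctrl, planner, optics, workorder
def cam(name):
    s=ctrl.sense(); im=optics.get_image(name)
    h,w=im["z_map"].shape; f=h/2/np.tan(np.radians(im["vertical_fov"])/2)
    K=np.array([[f,0,im["cx"]],[0,f,im["cy"]],[0,0,1]]); D=np.array(im["distortion"],float)
    if "rvec" in im:
        Rc=cv2.Rodrigues(np.array(im["rvec"],float))[0]; t=np.array(im["tvec"],float).ravel()
        T=np.eye(4); T[:3,:3]=Rc.T; T[:3,3]=-Rc.T@t
    else:
        W=np.eye(4); W[:3,:3]=R.from_euler('xyz',s["eef_rot"]).as_matrix(); W[:3,3]=s["ee_pos"]
        T=W@np.array(im["T_tool_cam"])
    return dict(c=im["color"],z=im["z_map"],K=K,D=D,T=T)
def cloud(c):
    h,w=c["z"].shape; uv=np.stack(np.meshgrid(np.arange(w),np.arange(h)),-1).reshape(-1,1,2).astype(np.float64)
    n=cv2.undistortPoints(uv,c["K"],c["D"]).reshape(h,w,2)
    P=np.concatenate([n,np.ones((h,w,1))],-1)*c["z"][...,None]
    P=P@c["T"][:3,:3].T+c["T"][:3,3]; P[c["z"]<=0]=np.nan
    return P
def ray(c,uv,z):
    n=cv2.undistortPoints(np.array(uv,float).reshape(-1,1,2),c["K"],c["D"]).reshape(-1,2)
    d=np.c_[n,np.ones(len(n))]@c["T"][:3,:3].T; o=c["T"][:3,3]
    return o+d*((z-o[2])/d[:,2])[:,None]
def save(c,name): cv2.imwrite("pics/"+name,c["c"][...,::-1])
E
python3 - <<'E'
from h import *
import pickle
s=ctrl.sense(); print(s)
for n in("top","side"):
    c=cam(n); save(c,n+"0.png"); pickle.dump(c,open(n+"0.pkl","wb")); print(n,c["T"].round(3).tolist())
E
```

```text
pics
{'time': 0.0, 'joint_positions': array([-1.20189204,  0.46943733, -0.04858524,  1.53372566,  0.02411058,
        1.14099751, -0.08228854]), 'joint_velocities': array([-2.40994765e-04, -1.05659941e-03,  2.79832468e-04, -2.46442326e-03,
        1.91493526e-03, -9.58247115e-05, -3.23827863e-04]), 'effort': array([-2.49413079e-04, -5.10302281e+01, -4.68525267e-02, -2.37712687e+01,
        1.06752416e-02,  7.57779664e-03,  1.86245916e-05]), 'ee_pos': array([0.26127331, 0.62177977, 0.25225069]), 'eef_rot': array([-1.52632689,  1.56881451, -1.92409164]), 'ft_force': array([0.3516787 , 0.45275602, 0.08270601]), 'wrist_torque': array([ 0.01251592, -0.01957619,  0.03957   ]), 'grip_width': 0.08573936731290792}
top [[-0.2, -0.881, 0.428, -0.04], [-0.98, 0.183, -0.082, 0.063], [-0.006, -0.435, -0.9, 1.308], [0.0, 0.0, 0.0, 1.0]]
side [[0.588, -0.6, 0.542, -0.351], [-0.808, -0.421, 0.412, -0.678], [-0.019, -0.68, -0.733, 1.275], [0.0, 0.0, 0.0, 1.0]]
```

View pics/top0.png

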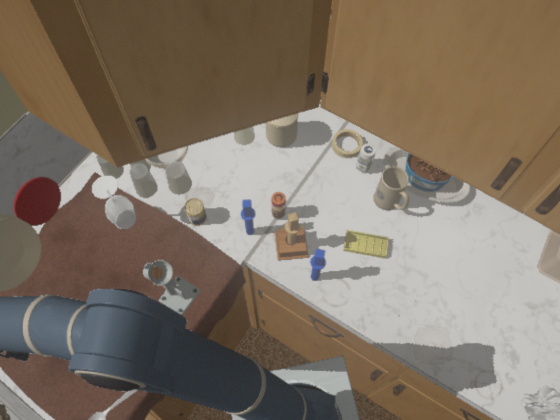

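View pics/side0.png

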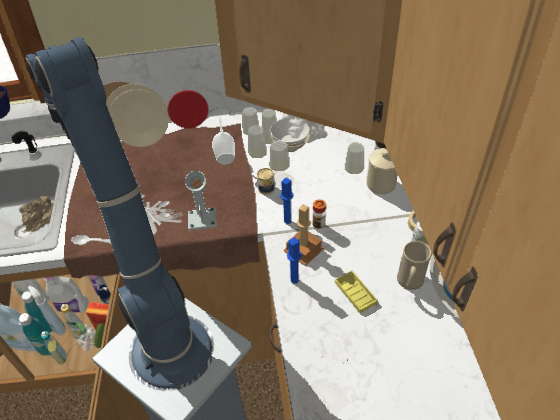

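Top view: tray at (367,244), wooden pusher in its stand at (292,230), jar (279,204), tin (195,210), mug (392,190), and the tube's funnel at (160,270) with its base at (180,293) on the brown cloth. The blue pushers are decoys. Side view: funnel at (195,180), base at (202,218).

Run:
```python
from h import *
import pickle
T=pickle.load(open("top0.pkl","rb"));S=pickle.load(open("side0.pkl","rb"))
T["P"]=cloud(T);S["P"]=cloud(S)
for n,c in(("top",T),("side",S)):
    hsv=cv2.cvtColor(c["c"],cv2.COLOR_RGB2HSV); P=c["P"]
    m=(hsv[...,0]>22)&(hsv[...,0]<35)&(hsv[...,1]>110)&(P[...,2]>0.005)&(P[...,2]<0.03)&(P[...,0]>0.3)&(P[...,0]<.8)
    nl,l,st,ce=cv2.connectedComponentsWithStats(m.astype(np.uint8)); i=1+st[1:,4].argmax()
    q=P[l==i]; q=q[q[:,2]>0.014]; print(n,"tray",st[i],cv2.minAreaRect(q[:,:2].astype(np.float32)*1000), q[:,2].max())
def pr(c,n,u,v,r=3):
    q=c["P"][v-r:v+r+1,u-r:u+r+1].reshape(-1,3); print(n,u,v,np.nanmedian(q,0).round(4),c["c"][v,u])
for n,u,v in(("pusher",292,218),("funnel",158,271),("base",180,293),("jar",279,197),("tin",195,205),("mug",392,180),("blue",247,206),("blue2",319,258)): pr(T,n,u,v)
for n,u,v in(("pusher",304,209),("funnel",195,180),("base",200,219),("blue",286,185),("jar",319,205),("tin",265,175)): pr(S,n,u,v)
for n,c,b in(("t",T,(130,250,210,320)),("s",S,(170,160,225,235)),("tp",T,(265,195,320,265)),("sp",S,(280,195,330,265))):
    x0,y0,x1,y1=b; im=c["c"][y0:y1,x0:x1]; cv2.imwrite(f"pics/c_{n}.png",cv2.resize(im,None,fx=5,fy=5,interpolation=cv2.INTER_CUBIC)[...,::-1])
a=[cv2.resize(cv2.imread(f"pics/c_{n}.png"),(390,340)) for n in("t","s","tp","sp")]
print([cv2.imread(f"pics/c_{n}.png").shape for n in("t","s","tp","sp")])
# letterboxed mosaic
o=[]
for n in("t","s"):
    i=cv2.imread(f"pics/c_{n}.png"); o.append(cv2.copyMakeBorder(i,0,380-i.shape[0],0,0,0))if i.shape[0]<=380 else o.append(i[:380])
cv2.imwrite("pics/m1.png",np.hstack(o))
# chute points: cloth region near, above plane
for n,c in(("top",T),("side",S)):
    P=c["P"]; m=(np.abs(P[...,0]-np.nanmedian(T["P"][290:296,177:183,0]))<.2)&(np.abs(P[...,1]-np.nanmedian(T["P"][290:296,177:183,1]))<.2)
    for lo,hi in((-.01,.008),(.008,.02),(.02,.06),(.06,.1),(.1,.14),(.14,.18)):
        q=P[m&(P[...,2]>lo)&(P[...,2]<hi)]; print(n,lo,len(q),np.median(q,0).round(3) if len(q) else "", q.min(0).round(3) if len(q) else "",q.max(0).round(3) if len(q) else "")
```

```text
Traceback (most recent call last):
ValueError: attempt to get argmax of an empty sequence
```

```bash
cat > m.py <<'E'
from h import *
import pickle
T=pickle.load(open("top0.pkl","rb"));S=pickle.load(open("side0.pkl","rb"))
T["P"]=cloud(T);S["P"]=cloud(S)
def pr(c,n,u,v,r=3):
    q=c["P"][v-r:v+r+1,u-r:u+r+1].reshape(-1,3); print(n,u,v,np.nanmedian(q,0).round(4),c["c"][v,u])
for n,u,v in(("tray",367,244),("pusher",292,218),("funnel",158,271),("base",180,293),("jar",279,197),("tin",195,205),("mug",392,180),("blue",247,206),("blue2",319,258),("cloth",215,290)): pr(T,n,u,v)
for n,u,v in(("tray",355,292),("pusher",304,209),("funnel",195,180),("base",200,219),("blue",286,185),("jar",319,205),("tin",265,175)): pr(S,n,u,v)
for n,c,b in(("top",T,(335,225,400,265)),("side",S,(330,265,385,320))):
    hsv=cv2.cvtColor(c["c"],cv2.COLOR_RGB2HSV); P=c["P"]; x0,y0,x1,y1=b
    m=np.zeros(hsv.shape[:2],np.uint8); m[y0:y1,x0:x1]=((hsv[...,0]>20)&(hsv[...,0]<36)&(hsv[...,1]>90))[y0:y1,x0:x1]
    cs=max(cv2.findContours(m,0,2)[0],key=cv2.contourArea)
    hull=cv2.convexHull(cs); q=P[m>0]; print(n,m.sum(),np.nanpercentile(q[:,2],[5,50,95]).round(4),"rim-proj",cv2.minAreaRect((ray(c,hull,0.018)[:,:2]*1000).astype(np.float32)),"cloud",cv2.minAreaRect(q[np.isfinite(q[:,0])][:,:2].astype(np.float32)*1000))
o=[]
for c,b in((T,(130,250,208,320)),(S,(170,160,225,235))):
    x0,y0,x1,y1=b; i=cv2.resize(c["c"][y0:y1,x0:x1],None,fx=5,fy=5,interpolation=cv2.INTER_CUBIC)[...,::-1]
    o.append(cv2.copyMakeBorder(i,0,380-i.shape[0],0,0,0))
cv2.imwrite("pics/m1.png",np.hstack(o))
b=np.nanmedian(T["P"][290:296,177:183].reshape(-1,3),0)
for n,c in(("top",T),("side",S)):
    P=c["P"]; m=(np.hypot(P[...,0]-b[0],P[...,1]-b[1])<.17)
    for lo,hi in((-.01,.008),(.008,.02),(.02,.06),(.06,.1),(.1,.14),(.14,.18)):
        q=P[m&(P[...,2]>lo)&(P[...,2]<hi)]; print(n,lo,len(q),*( (np.median(q,0).round(3), q.min(0).round(3),q.max(0).round(3)) if len(q) else ()))
E
python3 m.py
```

```text
tray 367 244 [ 0.4437 -0.3125  0.0049] [174 167 113]
pusher 292 218 [ 0.4858 -0.0891  0.1912] [182 160 126]
funnel 158 271 [0.4383 0.2792 0.121 ] [93 73 56]
base 180 293 [0.3925 0.2401 0.0367] [140 143 140]
jar 279 197 [ 0.5961 -0.0797  0.1056] [165 118  87]
tin 195 205 [0.6394 0.1609 0.0696] [179 164 132]
mug 392 180 [ 0.6099 -0.4312  0.0614] [104  98  88]
blue 247 206 [0.5471 0.0175 0.1823] [ 86 106 164]
blue2 319 258 [ 0.3696 -0.1338  0.1765] [ 79  88 129]
cloth 215 290 [0.3967 0.1469 0.0027] [107  83  71]
tray 355 292 [ 0.4452 -0.3084  0.0043] [190 180  93]
pusher 304 209 [ 0.4871 -0.0977  0.1889] [207 170 118]
funnel 195 180 [0.4411 0.2906 0.1249] [107  83  60]
base 200 219 [0.3887 0.2426 0.0145] [207 217 207]
blue 286 185 [0.5482 0.0093 0.1726] [ 21  47 100]
jar 319 205 [ 0.5895 -0.0818  0.1046] [164  96  44]
tin 265 175 [0.6314 0.1604 0.0673] [213 190 136]
top 133 [0.0006 0.0045 0.0099] rim-proj ((437.1481628417969, -280.8149719238281), (39.026554107666016, 27.021930694580078), 63.44276428222656) cloud ((443.6384582519531, -309.652099609375), (89.51690673828125, 57.94968795776
[... 465 characters left out ...]
 0.19  0.02 ] [0.444 0.294 0.06 ]
top 0.06 122 [0.408 0.262 0.078] [0.383 0.233 0.06 ] [0.475 0.33  0.1  ]
top 0.1 383 [0.43  0.273 0.126] [0.391 0.242 0.101] [0.469 0.318 0.14 ]
top 0.14 164 [0.439 0.283 0.151] [0.391 0.241 0.14 ] [0.454 0.298 0.173]
side -0.01 4033 [0.413 0.242 0.001] [ 0.23   0.078 -0.01 ] [0.56  0.409 0.008]
side 0.008 687 [0.38  0.254 0.013] [0.259 0.088 0.008] [0.531 0.405 0.02 ]
side 0.02 159 [0.385 0.266 0.025] [0.252 0.227 0.02 ] [0.461 0.388 0.06 ]
side 0.06 114 [0.411 0.255 0.077] [0.38  0.226 0.06 ] [0.474 0.313 0.1  ]
side 0.1 243 [0.426 0.273 0.123] [0.394 0.24  0.1  ] [0.464 0.313 0.14 ]
side 0.14 151 [0.437 0.287 0.152] [0.391 0.242 0.14 ] [0.455 0.299 0.171]
```

View pics/m1.png

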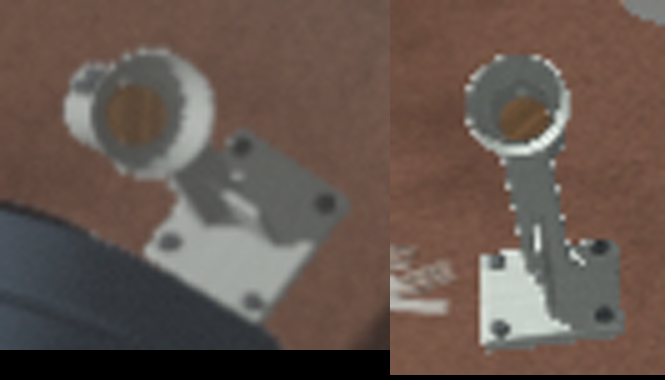

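```bash
cat >> h.py <<'E'
def ori(xd,yd):
    """tool orientation rpy from tool x dir and (approx) y dir"""
    x=np.array(xd,float);x/=np.linalg.norm(x);y=np.array(yd,float);y-=x*(x@y);y/=np.linalg.norm(y)
    return R.from_matrix(np.c_[x,y,np.cross(x,y)]).as_euler('xyz')
def down(a): return ori([0,0,-1],[np.cos(a),np.sin(a),0])   # jaws along world angle a
E
python3 - <<'E'
from h import *
import pickle
T=pickle.load(open("top0.pkl","rb"));S=pickle.load(open("side0.pkl","rb"))
hs=np.array([[497,261],[599,246],[604,315],[500,328]])/5.+[170-78,160]
ht=np.array([[240,146],[325,203],[252,301],[170,242]])/5.+[130,250]
for n,c,h,r in(("side",S,hs,[195.8,181]),("top",T,ht,[161,272.6])):
    p=ray(c,h,.0144); print(n,p.round(4).tolist(),p.mean(0).round(4),"edges",[ (np.linalg.norm(p[(i+1)%4]-p[i]).round(4),np.degrees(np.arctan2(*(p[(i+1)%4]-p[i])[[1,0]])).round(1)) for i in range(4)],"rim",ray(c,[r],.1503).round(4))
    d=(ray(c,[r],.1503)[0]-p.mean(0)); print(d,np.degrees(np.arctan2(d[1],d[0])))
O=np.array([.475,.315,.0024]);psi=np.radians(42);d=np.array([np.cos(psi),np.sin(psi),0]);l=np.array([-d[1],d[0],0]);a=-np.sin(np.radians(35))*d+np.array([0,0,np.cos(np.radians(35))])
L=O+[0,0,.066]
for s in(.153+.12,.153-.005):
  for k in range(8):
    b=k*np.pi/4; yd=np.cos(b)*l+np.sin(b)*np.cross(a,l)
    q=planner.inverse_kinematics(L+a*(s-.003),ori(-a,yd)); print(round(s,3),k,None if q is None else np.round(q,2))
for k in range(-3,5):
    q=planner.inverse_kinematics([.42,.26,.38],down(k*np.pi/4)); print(k,None if q is None else np.round(q,2))
s0=ctrl.sense(); print(R.from_euler('xyz',s0["eef_rot"]).as_matrix().round(2))
im=optics.get_image("wrist"); print(np.round(im["T_tool_cam"],3),im["vertical_fov"])
E
```

```text
side [[0.3969, 0.288, 0.0144], [0.4458, 0.2417, 0.0144], [0.4021, 0.1984, 0.0144], [0.3549, 0.246, 0.0144]] [0.3999 0.2435 0.0144] edges [(np.float64(0.0674), np.float64(-43.4)), (np.float64(0.0615), np.float64(-135.3)), (np.float64(0.067), np.float64(134.8)), (np.float64(0.0594), np.float64(45.0))] rim [[0.421  0.2637 0.1503]]
[0.02109801 0.02014848 0.1359    ] 43.68122976365881
top [[0.4451, 0.2447, 0.0144], [0.4022, 0.2016, 0.0144], [0.3541, 0.2493, 0.0144], [0.3967, 0.2904, 0.0144]] [0.3995 0.2465 0.0144] edges [(np.float64(0.0608), np.float64(-134.9)), (np.float64(0.0677), np.float64(135.3)), (np.float64(0.0592), np.float64(44.1)), (np.float64(0.0667), np.float64(-43.3))] rim [[0.4205 0.2666 0.1503]]
[0.02092862 0.02008202 0.1359    ] 43.817391276452895
0.273 0 [-1.13 -0.33  0.43  2.41  0.24  0.43  1.44]
0.273 1 [-1.09 -0.32  0.41  2.41  0.2   0.42  2.27]
0.273 2 [ 0.26 -0.26 -0.65  2.36 -0.74  0.5  -2.26]
0.273 3 [-0.45 -0.24 -0.09  2.39 -0.32  0.41 -1.91]
0.273 4 [-0.73 -0.26  0.13  2.4  -0.12  0.4  -1.34]
0.273 5 [-0.86 -0.28  0.23  2.4  -0.01  0.4  -0.66]
0.273 6 [-0.97 -0.2
[... 160 characters left out ...]
ne
0.148 6 None
0.148 7 None
-3 None
-2 [-1.14  0.06  0.53  1.79 -0.03  1.29 -2.17]
-1 [-1.03  0.07  0.42  1.79 -0.03  1.3  -1.39]
0 [-0.93  0.07  0.31  1.78 -0.02  1.3  -0.61]
1 [-0.8   0.07  0.17  1.78 -0.01  1.3   0.16]
2 [-0.67  0.08  0.03  1.77 -0.    1.3   0.93]
3 [-0.58  0.08 -0.07  1.76  0.01  1.3   1.71]
4 [-0.48  0.09 -0.18  1.76  0.02  1.3   2.49]
[[-0.    0.39  0.92]
 [-0.    0.92 -0.39]
 [-1.   -0.    0.  ]]
[[-0.001 -0.265  0.964 -0.121]
 [ 1.     0.001  0.001  0.001]
 [-0.001  0.964  0.265 -0.066]
 [ 0.     0.     0.     1.   ]] 65.64102328431117<stdin>:16: UserWarning: Gimbal lock detected. Setting third angle to zero since it is not possible to uniquely determine all angles.
```

```bash
cat >> h.py <<'E'
O=np.array([.4617,.3065,.0024]);psi=np.radians(44.8)
d=np.array([np.cos(psi),np.sin(psi),0]);lft=np.array([-d[1],d[0],0]);t35=np.radians(35)
ax=-np.sin(t35)*d+np.array([0,0,np.cos(t35)]); LO=O+[0,0,.066]
def tool_for(tip,axis,gam,beta,hg=.155,ref=None):
    """TCP pose when pusher tip/axis are given; jaw axis at angle gam about axis from ref; tool tilted beta about jaw axis"""
    ref=lft if ref is None else ref; e1=ref-axis*(ref@axis); e1/=np.linalg.norm(e1); e2=np.cross(axis,e1)
    m=np.cos(gam)*e1+np.sin(gam)*e2
    x=R.from_rotvec(m*beta).apply(-axis)
    return tip+axis*hg-.003*x, ori(x,m)
E
python3 - <<'E' 2>/dev/null
from h import *
dg=np.radians
for b in(0,10,20,30,40):
  for g in range(-180,180,30):
    r=[]
    for s in(.125,.06,-.005):
        q=planner.inverse_kinematics(*tool_for(LO+ax*s,ax,dg(g),dg(b))); r.append(q)
    if all(q is not None for q in r): print("push b",b,"g",g,*[np.round(q,1).tolist() for q in r])
for b in(0,20,30,40):
  ok=[]
  for g in range(-180,180,15):
    q=[planner.inverse_kinematics(*tool_for(np.array([.487,-.095,z]),np.array([0,0,1.]),dg(g),dg(b),ref=np.array([1.,0,0]))) for z in(.01,.1)]
    ok.append((g,None if q[0] is None or q[1] is None else np.round(q[0],1).tolist()))
  print("stand b",b,[g for g,q in ok if q],[q for g,q in ok if q][::4])
E
```

```text
push b 10 g -90 [-0.9, -0.3, 0.5, 2.4, -0.4, 0.6, 0.7] [-1.1, -0.2, 0.6, 2.4, -0.7, 0.4, 1.0] [0.5, 0.2, -1.0, 2.4, -0.9, 0.3, 1.3]
push b 10 g -60 [-0.9, -0.3, 0.4, 2.3, -0.3, 0.6, 1.1] [-1.0, -0.1, 0.5, 2.4, -0.5, 0.5, 1.3] [-0.8, 0.1, 0.4, 2.4, -0.9, 0.4, 1.7]
push b 10 g -30 [-1.0, -0.3, 0.4, 2.3, -0.1, 0.7, 1.4] [-1.0, -0.1, 0.4, 2.3, -0.3, 0.5, 1.6] [-0.8, 0.1, 0.3, 2.3, -0.6, 0.4, 1.9]
push b 10 g 0 [-1.0, -0.3, 0.3, 2.3, 0.0, 0.7, 1.7] [-0.9, -0.1, 0.3, 2.3, -0.1, 0.5, 1.8] [-0.8, 0.0, 0.2, 2.3, -0.3, 0.3, 2.0]
push b 10 g 30 [-0.9, -0.3, 0.2, 2.3, 0.2, 0.6, 2.0] [-0.9, -0.1, 0.2, 2.4, 0.2, 0.5, 2.1] [-0.7, 0.0, 0.0, 2.4, 0.1, 0.3, 2.1]
push b 10 g 60 [-1.0, -0.3, 0.2, 2.4, 0.4, 0.6, 2.3] [-0.9, -0.2, 0.2, 2.4, 0.4, 0.4, 2.3] [-0.7, 0.0, -0.0, 2.4, 0.6, 0.2, 2.1]
push b 20 g -90 [-0.9, -0.2, 0.6, 2.3, -0.7, 0.8, 1.1] [-0.9, -0.0, 0.6, 2.4, -1.0, 0.7, 1.4] [0.6, 0.3, -1.0, 2.3, -0.9, 0.4, 1.4]
push b 20 g -60 [-0.8, -0.2, 0.5, 2.3, -0.5, 0.8, 1.3] [-0.8, -0.0, 0.4, 2.3, -0.7, 0.7, 1.5] [-0.5, 0.1, 0.2, 2.3, -0.9, 0.6, 1.7]
push b 20 g -30 [-0.8, -0.2, 0.3, 2.2, -0.3, 0.9, 1.6]
[... 2823 characters left out ...]
.9, -0.1, 1.2, 1.8], [-0.1, 0.4, 0.1, 2.0, 0.3, 1.0, 2.4]]
stand b 30 [-180, -165, -105, -90, -75, -60, -45, -30, -15, 0, 15, 30, 45, 60, 75, 90, 105, 120, 135, 150, 165] [[-0.2, 0.3, -0.0, 2.1, 0.7, 0.9, 2.5], [0.1, 0.2, 0.1, 2.3, -1.0, 0.3, -0.2], [-0.3, 0.5, 1.0, 2.1, -1.0, 1.2, 0.9], [-0.2, 0.6, 0.6, 1.8, -0.5, 1.4, 1.4], [-0.1, 0.5, 0.2, 1.8, 0.1, 1.3, 1.9], [-0.2, 0.4, 0.0, 2.0, 0.5, 1.1, 2.4]]
stand b 40 [-180, -165, -150, -60, -45, -30, -15, 0, 15, 30, 45, 60, 75, 90, 105, 120, 135, 150, 165] [[-0.2, 0.4, -0.1, 2.1, 0.8, 1.1, 2.3], [1.0, 0.3, -0.6, 2.2, -0.9, 0.6, 0.4], [-0.1, 0.6, 0.7, 1.9, -0.8, 1.5, 1.3], [-0.1, 0.6, 0.3, 1.7, -0.2, 1.6, 1.7], [-0.2, 0.5, 0.1, 1.8, 0.4, 1.4, 2.1]]
```

```bash
python3 - <<'E' 2>/dev/null
from h import *
import pickle
best=None
for k in(0,1):
    a=psi+np.pi/2+k*np.pi; q=planner.inverse_kinematics([.421,.265,.33],down(a)); print(k,q)
    if q is not None and (best is None or abs(q[6])<best[0]): best=(abs(q[6]),a)
ctrl.movep([.421,.265,.33],down(best[1])); print("t",ctrl.sense()["time"])
c=cam("wrist"); save(c,"w1.png"); pickle.dump(c,open("w1.pkl","wb"))
tl=np.radians(66); u=np.array([np.cos(tl),np.sin(tl)]); g=np.array([.4425,-.3108])+.045*u
for k in(0,1):
    q=planner.inverse_kinematics([*g,.2],down(tl+np.pi/2+k*np.pi)); print(k,q)
k=int(np.cos(best[1]-tl-np.pi/2)<0)
ctrl.movep([*g,.28],down(tl+np.pi/2+k*np.pi)); print("t",ctrl.sense()["time"],k,best)
c2=cam("wrist"); save(c2,"w2.png"); pickle.dump(c2,open("w2.pkl","wb"))
cv2.imwrite("pics/m2.png",cv2.resize(np.hstack([c["c"],c2["c"]])[...,::-1],(800,300)))
E
```

```text
0 [-0.56066073  0.11737453 -0.09480034  1.83571575  0.01194512  1.18904928
  1.69344093]
1 [-1.03673777  0.10626884  0.43062993  1.85986759 -0.04779904  1.18549317
 -1.37916211]
t 1.6333
0 [-0.40889396  0.53189854  1.18538684  1.97056193 -0.57849418  1.0343742
 -2.51641878]
1 [-0.32099238  0.44414055  1.01929086  1.96739098 -0.45612628  0.9806672
  0.49940276]
t 3.625 1 (np.float64(1.3791621058304437), np.float64(5.4942964852781495))
```

View pics/m2.png

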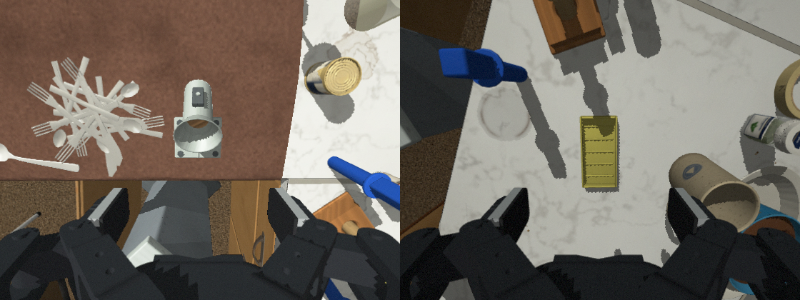

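```bash
python3 - <<'E' 2>/dev/null
from h import *
import pickle
c=pickle.load(open("w2.pkl","rb")); hsv=cv2.cvtColor(c["c"],cv2.COLOR_RGB2HSV)
m=((hsv[...,0]>20)&(hsv[...,0]<36)&(hsv[...,1]>90)).astype(np.uint8); m[:, :230]=0; m[:,340:]=0; m[280:]=0
k=max(cv2.findContours(m,0,2)[0],key=cv2.contourArea); hull=cv2.convexHull(k)
P=cloud(c)[m>0]; print("z",np.nanpercentile(P[:,2],[2,50,98]))
for z in(.02,.01): print(cv2.minAreaRect((ray(c,hull,z)[:,:2]*1000).astype(np.float32)))
Q=P[P[:,2]>.013]; print("rim cloud",cv2.minAreaRect((Q[:,:2]*1000).astype(np.float32)))
c=pickle.load(open("w1.pkl","rb")); P=cloud(c); Pl=(P-LO); s=Pl@ax; x=Pl@(np.cos(t35)*d+np.array([0,0,np.sin(t35)])); y=Pl@lft
n=(s>.08)&(s<.115)&(np.hypot(x,y)<.045)
print("flare s max",np.nanpercentile(s[n],[90,98]), "y",np.nanpercentile(y[n],[1,99]),"x",np.nanpercentile(x[n],[1,99]))
n=(s>.0)&(s<.07)&(np.abs(y)<.035)&(x>.005)&(x<.04); print("body y",n.sum(),np.nanpercentile(y[n],[2,98]),"x",np.nanpercentile(x[n],[50,98]),"s",np.nanpercentile(s[n],[2]))
im=c["c"][100:240,220:340]; cv2.imwrite("pics/m3.png",cv2.resize(im,None,fx=5,fy=4.2,interpolation=cv2.INTER_CUBIC)[...,::-1])
# reproject model rims for check
o=c["c"].copy(); iT=np.linalg.inv(c["T"])
for s,r in((.1,.033),(.1,.0305),(0,.0215)):
    th=np.linspace(0,6.283,60); pts=LO+ax*s+r*(np.cos(th)[:,None]*lft+np.sin(th)[:,None]*np.cross(ax,lft))
    pc=pts@iT[:3,:3].T+iT[:3,3]; uv=cv2.projectPoints(pc,np.zeros(3),np.zeros(3),c["K"],c["D"])[0].reshape(-1,2)
    cv2.polylines(o,[np.round(uv*16).astype(np.int32)],True,(255,0,0),1,cv2.LINE_AA,4)
cv2.imwrite("pics/m3.png",cv2.resize(o[100:240,220:340],None,fx=4,fy=4,interpolation=cv2.INTER_CUBIC)[...,::-1])
E
```

```text
z [0.00287223 0.00479183 0.02114758]
((447.5354919433594, -304.6903076171875), (126.11058807373047, 61.443546295166016), 66.77442932128906)
((446.437255859375, -307.24755859375), (129.42222595214844, 63.057044982910156), 66.7744369506836)
rim cloud ((473.3291320800781, -235.1018524169922), (275.8449401855469, 66.56424713134766), 69.77100372314453)
flare s max [0.09695236 0.09758593] y [-0.0300555   0.03143817] x [-0.02590882  0.03627818]
body y 1664 [-0.01944311  0.02048981] x [0.02358733 0.03502866] s [0.00193918]
```

View pics/m3.png

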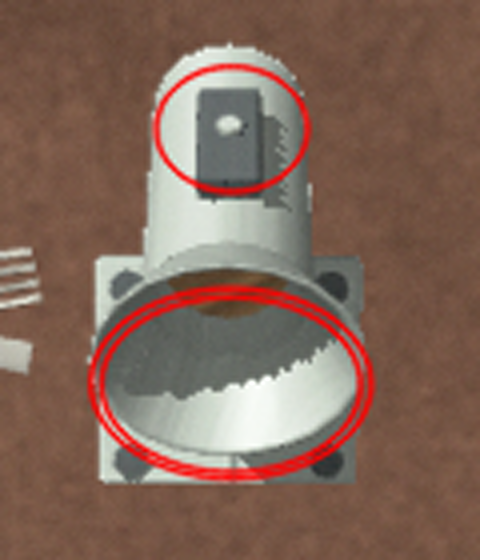

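```bash
python3 - <<'E' 2>/dev/null
from h import *
import pickle
for n in("top0","side0","w1"):
    P=cloud(pickle.load(open(n+".pkl","rb"))); Pl=P-LO; s=Pl@ax; x=Pl@(np.cos(t35)*d+np.array([0,0,np.sin(t35)])); y=Pl@lft
    f=(s>.08)&(s<.115)&(np.hypot(x,y)<.045)
    cb=(P[...,2]>.01)&(P[...,2]<.019)&(np.hypot(*(P[...,:2]-(O-.088*d)[:2]).transpose(2,0,1))<.075)
    b=(P-O)[cb]
    print(n,"flare x",np.nanpercentile(x[f],[2,98]).round(4),"y",np.nanpercentile(y[f],[2,98]).round(4),"s",np.nanpercentile(s[f],98).round(4),"plate x",np.percentile(b@d,[1,99]).round(4),"y",np.percentile(b@lft,[1,99]).round(4))
tl=np.radians(66.8); u=np.array([np.cos(tl),np.sin(tl)]); g=np.array([.4465,-.306])+.045*u; a=tl-np.pi/2
ctrl.movep([*g,.10],down(a)); ctrl.movel([*g,.026],max_speed=.12); s=ctrl.sense(); print(s["time"],s["ft_force"].round(1),s["ee_pos"])
ctrl.set_gripper(0.03); s=ctrl.sense(); print(s["time"],s["grip_width"],s["ft_force"].round(1))
ctrl.movel([*g,.10],max_speed=.2); s=ctrl.sense(); print(s["time"],s["grip_width"],s["ft_force"].round(1))
c=cam("wrist"); save(c,"w3.png"); pickle.dump(c,open("w3.pkl","wb"))
E
```

```text
top0 flare x [-0.029   0.0317] y [-0.0274  0.0323] s 0.1022 plate x [-0.1253 -0.0461] y [-0.0409  0.0448]
side0 flare x [-0.03    0.0314] y [-0.0289  0.0315] s 0.1029 plate x [-0.1296 -0.0494] y [-0.0436  0.0451]
w1 flare x [-0.025   0.0357] y [-0.0291  0.0304] s 0.0976 plate x [-0.1205 -0.0426] y [-0.0441  0.045 ]
5.1917 [-0.1  0.3 -0.3] [ 0.46469627 -0.26511409  0.02663577]
5.55 0.06038150333154668 [-0.1  1.3  5.8]
6.0667 0.060201608574576924 [-0.   0.1 -1.7]
```

View pics/w3.png

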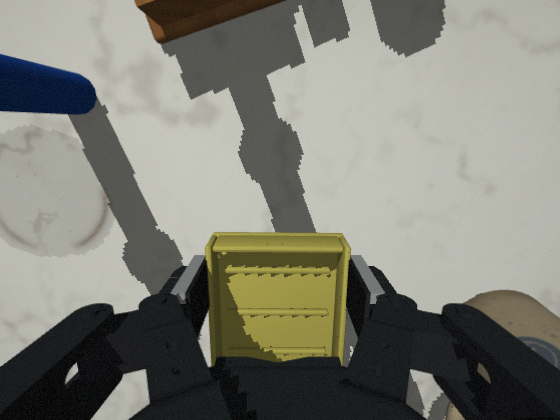

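```bash
sed -i 's/^O=np.array.*$/psi=np.radians(44.8); O=np.array([.4617,.3065,.0024])+.0025*np.array([np.cos(psi),np.sin(psi),0])+.001*np.array([-np.sin(psi),np.cos(psi),0])/' h.py
python3 - <<'E' 2>/dev/null
from h import *
import pickle
c=pickle.load(open("w3.pkl","rb")); s=ctrl.sense(); u=np.array([np.cos(np.radians(66.8)),np.sin(np.radians(66.8))])
e=ray(c,[[215,234],[280,233],[345,234]],s["ee_pos"][2]-.006); print("end dist",((e[:,:2]-s["ee_pos"][:2])@u).round(4),"lat",((e[:,:2]-s["ee_pos"][:2])@[-u[1],u[0]]).round(4))
for n in("top0","side0","w1"):
    P=cloud(pickle.load(open(n+".pkl","rb")))-O; x=P@d;y=P@lft;z=P[...,2]
    m=(x>.025)&(x<.26)&(np.abs(y)<.1)&(z>.012); print(n,m.sum(),np.c_[x,y,z][:0] if 0 else [(round(float(x[i,j]),3),round(float(y[i,j]),3),round(float(z[i,j]),3)) for i,j in np.argwhere(m)[::max(1,m.sum()//8)]])
a=psi-np.pi/2
for X in(.14,.067):
  for z in(.28,.06,.032):
    q=planner.inverse_kinematics(O+X*d+[0,0,z],down(a)); print(X,z,None if q is None else q.round(2))
E
```

```text
end dist [0.0232 0.0237 0.0233] lat [ 0.0246 -0.0023 -0.0292]
top0 812 [(0.234, -0.096, 0.205), (0.218, -0.075, 0.203), (0.175, -0.088, 0.202), (0.224, -0.089, 0.105), (0.174, -0.099, 0.106), (0.172, -0.088, 0.094), (0.206, -0.056, 0.077), (0.173, -0.066, 0.071), (0.177, -0.07, 0.019)]
side0 464 [(0.231, -0.088, 0.203), (0.195, -0.08, 0.205), (0.179, -0.085, 0.196), (0.194, -0.09, 0.114), (0.187, -0.07, 0.095), (0.195, -0.057, 0.068), (0.171, -0.087, 0.065), (0.167, -0.095, 0.044)]
w1 0 []
0.14 0.28 [-1.32  0.69  1.09  1.49 -0.62  1.34 -0.98]
0.14 0.06 [-1.3   0.95  1.03  1.67 -0.92  1.07 -0.76]
0.14 0.032 [-1.29  0.98  1.    1.68 -0.95  1.04 -0.74]
0.067 0.28 [-1.42  0.57  1.13  1.67 -0.54  1.25 -0.97]
0.067 0.06 [-1.35  0.87  1.05  1.86 -0.92  0.99 -0.68]
0.067 0.032 [-1.33  0.9   1.    1.87 -0.95  0.95 -0.66]
```

```bash
python3 - <<'E' 2>/dev/null
from h import *
import pickle
a=psi-np.pi/2; o=down(a); N=np.array
P=lambda x,y,z: np.array([*(O+x*d+y*lft)[:2],z])
def log(n): s=ctrl.sense(); print(n,round(s["time"],2),s["ee_pos"].round(4),s["grip_width"].round(4),s["ft_force"].round(1))
p=ctrl.sense()["ee_pos"]
ctrl.movel([p[0]-.02,p[1],.27],max_speed=.3); log("up")
ctrl.movep([.45,.05,.28],down(np.radians(15)-np.pi/2)); log("mid")
ctrl.movep(P(.125,.02,.26),o); log("pre")
ctrl.movel(P(.125,.02,.053),max_speed=.2); log("low")
ctrl.movel(P(.0655,0,.050),max_speed=.15); log("under")
ctrl.movel(P(.0655,0,.0295),max_speed=.06); log("down")
ctrl.set_gripper(.078); log("open")
ctrl.movel(P(.070,0,.20),max_speed=.25); log("clear")
c=cam("wrist"); save(c,"w4.png"); pickle.dump(c,open("w4.pkl","wb"))
c2=cam("top"); save(c2,"t4.png")
cv2.imwrite("pics/m4.png",cv2.resize(np.hstack([c["c"],c2["c"]])[...,::-1],(800,300)))
E
cat > s5.py <<'E'
import warnings; warnings.simplefilter("ignore")
from h import *
import pickle
a=psi-np.pi/2; o=down(a)
P=lambda x,y,z: np.array([*(O+x*d+y*lft)[:2],z])
def log(n): s=ctrl.sense(); print(n,round(s["time"],2),s["ee_pos"].round(4),round(float(s["grip_width"]),4),s["ft_force"].round(1),flush=True)
p=ctrl.sense()["ee_pos"]; log("start")
if p[2]<.2: ctrl.movel([p[0]-.02,p[1],.25],max_speed=.3); log("up")
ctrl.movep([.45,.05,.28],down(np.radians(15)-np.pi/2)); log("mid")
ctrl.movep(P(.125,.02,.26),o); log("pre")
ctrl.movel(P(.125,.02,.053),max_speed=.2); log("low")
ctrl.movel(P(.0655,0,.050),max_speed=.15); log("under")
ctrl.movel(P(.0655,0,.0295),max_speed=.06); log("down")
ctrl.set_gripper(.078); log("open")
ctrl.movel(P(.070,0,.20),max_speed=.25); log("clear")
c=cam("wrist"); save(c,"w4.png"); pickle.dump(c,open("w4.pkl","wb"))
c2=cam("top"); save(c2,"t4.png")
cv2.imwrite("pics/m4.png",cv2.resize(np.hstack([c["c"],c2["c"]])[...,::-1],(800,300)))
E
python3 s5.py 2>&1 | tail -15
```

```text
start 6.83 [ 0.4433 -0.2624  0.2683] 0.0606 [ 0.5  0.9 -1.4]
mid 8.45 [0.4499 0.0494 0.2796] 0.0599 [-0.7  0.2 -1.5]
pre 9.84 [0.5384 0.4089 0.2609] 0.06 [-0.5 -0.1 -1. ]
low 11.03 [0.5375 0.4111 0.0535] 0.0602 [ 0.9 -0.1 -2.4]
under 11.59 [0.5178 0.3867 0.0574] 0.0598 [ 21.3  55.  -11.3]
down 12.08 [0.5144 0.3622 0.0356] 0.06 [ 0.5  7.6 16.9]
open 12.41 [0.5087 0.3542 0.0294] 0.0781 [ 0.  -0.7  0.2]
clear 13.24 [0.5113 0.3579 0.1985] 0.0781 [-0.9  0.3 -0.7]
```

View pics/m4.png

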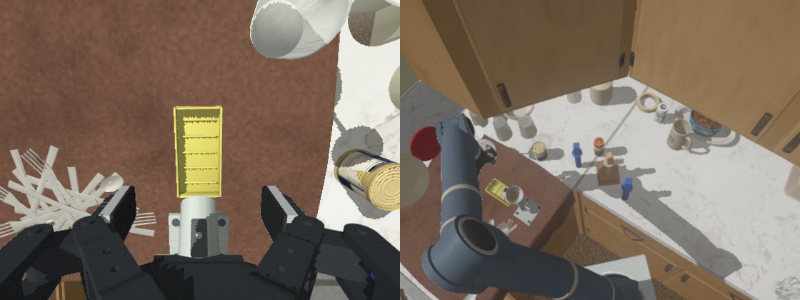

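```bash
python3 - <<'E' 2>&1 | grep -v -i warn
from h import *
import pickle
c=pickle.load(open("w4.pkl","rb")); hsv=cv2.cvtColor(c["c"],cv2.COLOR_RGB2HSV)
m=((hsv[...,0]>20)&(hsv[...,0]<36)&(hsv[...,1]>90)).astype(np.uint8); m[:, :220]=0; m[:,330:]=0; m[290:]=0
k=max(cv2.findContours(m,0,2)[0],key=cv2.contourArea); hull=cv2.convexHull(k)[:,0]
P=cloud(c); q=P[m>0]-O; q=q[np.isfinite(q[:,0])]; x=q@d; y=q@lft
print("x",np.percentile(x,[1,99]),"y",np.percentile(y,[1,99]),"z pct",np.percentile(q[:,2],[2,50,98]))
f=(q[:,2]<.01); A=np.c_[x[f],y[f],np.ones(f.sum())]; print("floor plane",np.linalg.lstsq(A,q[f,2],rcond=None)[0])
r=ray(c,hull,.0224)-O; print(np.c_[r@d,r@lft].round(3).tolist())
print("scene z near tube front:",)
Q=P-O; X=Q@d;Y=Q@lft
n=(np.abs(Y)<.012)&(X>-.05)&(X<.06); 
for lo in np.arange(-.05,.06,.01):
    mm=n&(X>=lo)&(X<lo+.01); print(round(lo,2),np.nanpercentile(Q[mm][:,2],[2,50,98]).round(3) if mm.any() else None)
E
```

```text
x [-0.00947278  0.1129637 ] y [-0.03038048  0.03026843] z pct [0.00297252 0.00476526 0.02081376]
floor plane [-0.00128279 -0.00319913  0.00484359]
[[0.114, -0.028], [0.112, -0.03], [0.101, -0.03], [0.025, -0.032], [-0.01, -0.031], [-0.011, 0.016], [-0.011, 0.028], [-0.009, 0.029], [0.025, 0.031], [0.047, 0.031], [0.111, 0.032], [0.113, 0.029], [0.114, 0.028]]
scene z near tube front:
-0.05 None
-0.04 None
-0.03 None
-0.02 [0.117 0.127 0.137]
-0.01 [0.004 0.122 0.136]
0.0 [0.004 0.1   0.123]
0.01 [0.003 0.082 0.093]
0.02 [0.003 0.005 0.079]
0.03 [0.003 0.004 0.006]
0.04 [0.003 0.005 0.007]
0.05 [0.003 0.005 0.008]
```

```bash
cat >> h.py <<'E'
import warnings; warnings.simplefilter("ignore")
C=lambda x,y,z: np.array([*(O+x*d+y*lft)[:2],z])
def log(n): s=ctrl.sense(); print(n,round(s["time"],2),s["ee_pos"].round(4),round(float(s["grip_width"]),4),s["ft_force"].round(1),s["joint_positions"].round(2),flush=True)
E
python3 - <<'E' 2>&1 | tail -15
from h import *
import pickle
ctrl.movel(C(.137,.003,.12),max_speed=.25); ctrl.set_gripper(0.0); log("closed")
ctrl.movel(C(.137,.003,.032),max_speed=.15); log("low")
ctrl.movel(C(.110,.003,.032),max_speed=.06); log("pushed")
ctrl.movel(C(.125,.003,.20),max_speed=.25); log("up")
c=cam("wrist"); pickle.dump(c,open("w5.pkl","wb"))
hsv=cv2.cvtColor(c["c"],cv2.COLOR_RGB2HSV)
m=((hsv[...,0]>20)&(hsv[...,0]<36)&(hsv[...,1]>90)).astype(np.uint8); m[:, :220]=0; m[:,330:]=0; m[330:]=0
q=cloud(c)[m>0]-O; q=q[np.isfinite(q[:,0])]; q=q[q[:,2]<.03]; print("tray x",np.percentile(q@d,[1,99]),"y",np.percentile(q@lft,[1,99]))
ctrl.movep([.42,.10,.33],down(np.radians(75))); log("mid")
ctrl.set_gripper(.05)
ctrl.movep([.487,-.094,.36],down(np.radians(75))); log("over pusher")
c2=cam("wrist"); save(c2,"w6.png"); pickle.dump(c2,open("w6.pkl","wb"))
cv2.imwrite("pics/m5.png",cv2.resize(np.hstack([c["c"],c2["c"]])[...,::-1],(800,300)))
E
```

```text
closed 14.62 [0.5578 0.4076 0.12  ] 0.0003 [-0.6  0.2 -0.1] [-1.19  0.74  0.78  1.65 -0.59  1.01 -1.  ]
low 15.36 [0.5586 0.4077 0.0327] -0.0002 [-0.2  0.4  1. ] [-1.14  0.84  0.7   1.68 -0.67  0.87 -0.94]
pushed 15.96 [0.5385 0.3887 0.0322] -0.0003 [ 0.1  0.6 -0.1] [-1.15  0.81  0.7   1.75 -0.68  0.84 -0.92]
up 16.78 [0.5483 0.399  0.1984] 0.0003 [-1.4 -0.1 -0.6] [-1.23  0.65  0.84  1.62 -0.52  1.12 -1.04]
tray x [0.05398754 0.09813913] y [-0.03006043  0.03085544]
mid 18.57 [0.4201 0.1004 0.3297] 0.0002 [ 0.7  0.2 -0. ] [-0.98 -0.04  0.64  1.99  0.03  1.18  0.96]
over pusher 19.95 [ 0.4869 -0.0925  0.3596] 0.0499 [-0.6  0.4  0.2] [-0.76  0.1   0.95  1.83 -0.08  1.25  1.53]
```

View pics/m5.png

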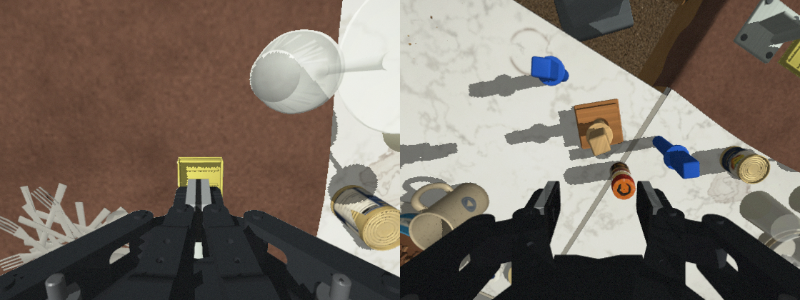

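```bash
python3 - <<'E' 2>&1 | tail -30
from h import *
import pickle
for n in("w6","top0","side0"):
    c=pickle.load(open(n+".pkl","rb")); P=cloud(c)
    hsv=cv2.cvtColor(c["c"],cv2.COLOR_RGB2HSV)
    near=(np.hypot(P[...,0]-.487,P[...,1]+.094)<.05)
    q=P[near&(P[...,2]>.181)&(P[...,2]<.2)]
    print(n,"top",len(q),q.mean(0).round(4),cv2.minAreaRect((q[:,:2]*1000).astype(np.float32)))
    g=P[near&(P[...,2]>.12)&(P[...,2]<.136)]; 
    if len(g)>8: print("  guard",len(g),cv2.minEnclosingCircle((g[:,:2]*1000).astype(np.float32)))
    b=P[(np.hypot(P[...,0]-.487,P[...,1]+.094)<.075)&(P[...,2]>.034)&(P[...,2]<.048)]; print("  block",len(b),cv2.minAreaRect((b[:,:2]*1000).astype(np.float32)),np.median(b[:,2]))
# wrist handle-top contour via z band, projected corners
c=pickle.load(open("w6.pkl","rb")); i=c["c"][130:230,225:325]
cv2.imwrite("pics/m6.png",cv2.resize(i,None,fx=6,fy=6,interpolation=cv2.INTER_CUBIC)[...,::-1])
E
```

```text
w6 top 685 [ 0.4907 -0.091   0.1906] ((492.07977294921875, -91.1710205078125), (24.574310302734375, 23.969375610351562), 5.244564533233643)
  guard 428 ((491.8030090332031, -91.19195556640625), 20.705305099487305)
  block 2011 ((492.1494140625, -91.095947265625), (75.9737777709961, 76.042236328125), 84.09089660644531) 0.04237869043598369
top0 top 91 [ 0.4872 -0.093   0.1903] ((487.7840576171875, -92.99308776855469), (24.5989990234375, 24.265113830566406), 6.048689842224121)
  guard 81 ((488.2386169433594, -93.43373107910156), 20.576601028442383)
  block 504 ((488.4726867675781, -93.72274017333984), (76.4894027709961, 77.44805908203125), 83.73694610595703) 0.04236425854535775
side0 top 70 [ 0.4872 -0.0969  0.188 ] ((488.29034423828125, -95.9479751586914), (28.36768913269043, 24.12785530090332), 9.233951568603516)
  guard 71 ((487.7815856933594, -96.40081787109375), 21.077770233154297)
  block 300 ((488.4820556640625, -96.3712158203125), (80.22484588623047, 80.9331283569336), 85.21768951416016) 0.0402992677821955
```

View pics/m6.png

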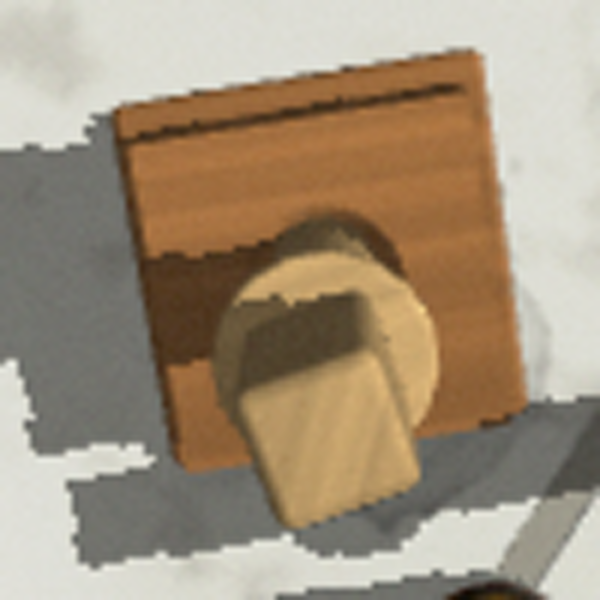

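```bash
cat >> h.py <<'E'
ST=np.array([.489,-.0935,.008]); GA=np.radians(95.5); BE=np.radians(20); ex=np.array([1.,0,0]); up=np.array([0,0,1.])
stand=lambda tip,g=GA: tool_for(np.asarray(tip,float),up,g,BE,ref=ex)
tube=lambda s: tool_for(LO+ax*s,ax,0,BE)
E
python3 - <<'E' 2>&1 | tail -30
from h import *
p,o=stand(ST); x=R.from_euler('xyz',o).as_matrix()[:,0]; pre=p-.085*x
mid=stand([.42,.09,.19],np.radians(110))
for n,(a,b) in dict(pre=(pre,o),grasp=(p,o),lift=(p+[0,0,.07],o),mid=mid,t15=tube(.15),t10=tube(.10),t0=tube(-.005)).items():
    q=planner.inverse_kinematics(a,b); print(n,a.round(3),None if q is None else q.round(2))
ctrl.movep(pre,o); log("pre"); ctrl.movel(p,max_speed=.12); log("at")
ctrl.set_gripper(.0); log("grip")
ctrl.movel(p+[0,0,.075],max_speed=.12); log("lift")
c=cam("side"); d2=cam("wrist"); cv2.imwrite("pics/m7.png",cv2.resize(np.hstack([c["c"],d2["c"]])[...,::-1],(800,300)))
P=cloud(c); P2=P[170:300,250:360].reshape(-1,3); 
import pickle; pickle.dump(c,open("s7.pkl","wb")); pickle.dump(cam("top"),open("t7.pkl","wb"))
E
```

```text
pre [ 0.519 -0.091  0.246] [-0.63  0.58  1.03  1.74 -0.33  1.42  2.17]
grasp [ 0.49  -0.093  0.166] [-0.61  0.63  0.97  1.88 -0.38  1.25  2.21]
lift [ 0.49  -0.093  0.236] [-0.63  0.53  1.    1.81 -0.29  1.37  2.14]
mid [0.421 0.09  0.348] [-0.96  0.18  0.75  1.81 -0.07  1.54  1.74]
t15 [0.338 0.185 0.321] [-1.19 -0.29  0.49  2.21  0.15  0.94  1.58]
t10 [0.358 0.205 0.28 ] [-1.55 -0.27  0.81  2.24  0.24  0.83  1.49]
t0 [0.401 0.248 0.194] [-1.43  0.12  0.89  2.26 -0.29  0.57  2.02]
pre 20.66 [ 0.5189 -0.0901  0.2457] 0.0499 [-0.4 -0.7  0.6] [-0.63  0.58  1.03  1.74 -0.33  1.42  2.16]
at 21.52 [ 0.4907 -0.0936  0.1667] 0.0502 [ 0.2 -0.4  0. ] [-0.61  0.63  0.98  1.88 -0.38  1.25  2.21]
grip 21.86 [ 0.4906 -0.0932  0.1665] 0.0234 [0.7 0.9 5. ] [-0.61  0.63  0.98  1.88 -0.38  1.25  2.21]
lift 22.63 [ 0.4896 -0.0931  0.2402] 0.0236 [-0.5  0.3 -1.6] [-0.66  0.54  1.05  1.81 -0.31  1.38  2.17]
```

View pics/m7.png

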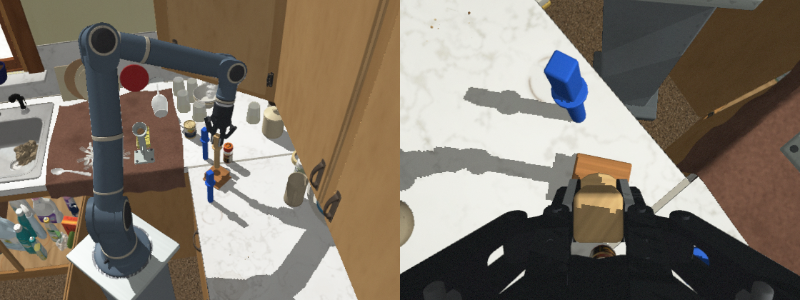

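```bash
python3 - <<'E' 2>&1 | tail -30
from h import *
import pickle
for n in("s7","t7"):
    c=pickle.load(open(n+".pkl","rb")); P=cloud(c); hsv=cv2.cvtColor(c["c"],cv2.COLOR_RGB2HSV)
    m=(np.hypot(P[...,0]-.489,P[...,1]+.094)<.035)&(P[...,2]>.06)&(P[...,2]<.26)
    for lo in(.06,.08,.1,.12,.14,.16,.18,.195,.21,.225,.24):
        q=P[m&(P[...,2]>lo)&(P[...,2]<lo+.015)]
        if len(q)>3: print(n,lo,len(q),np.median(q,0).round(4))
E
```

```text
s7 0.08 18 [ 0.4805 -0.1032  0.0869]
s7 0.1 29 [ 0.4799 -0.1017  0.109 ]
s7 0.12 27 [ 0.48   -0.1024  0.1272]
s7 0.14 25 [ 0.4783 -0.101   0.149 ]
s7 0.16 30 [ 0.4801 -0.1032  0.1689]
s7 0.18 18 [ 0.4789 -0.1033  0.185 ]
s7 0.195 75 [ 0.479  -0.1023  0.2032]
s7 0.21 28 [ 0.4772 -0.0979  0.2203]
s7 0.225 80 [ 0.4784 -0.104   0.2326]
s7 0.24 83 [ 0.4805 -0.1013  0.2477]
t7 0.08 14 [ 0.4792 -0.0881  0.0898]
t7 0.1 19 [ 0.4783 -0.0905  0.1057]
t7 0.12 20 [ 0.478  -0.0908  0.1258]
t7 0.14 21 [ 0.4787 -0.0912  0.1446]
t7 0.16 25 [ 0.478  -0.0906  0.1683]
t7 0.195 60 [ 0.4752 -0.0941  0.2046]
t7 0.21 24 [ 0.4771 -0.0959  0.2165]
t7 0.225 65 [ 0.4767 -0.094   0.2332]
t7 0.24 72 [ 0.4786 -0.0908  0.2468]
```

```bash
python3 - <<'E' 2>&1 | tail -30
from h import *
import pickle
ctrl.movel(stand([.45,-.06,.16])[0],max_speed=.25); log("back")
ctrl.movep(*stand([.42,.09,.19],np.radians(110))); log("mid")
p,o=tube(.16); ctrl.movep(p,o); log("t16")
p,o=tube(.115); ctrl.movel(p,max_speed=.1); log("t115")
for n in("side","top","wrist"):
    c=cam(n); pickle.dump(c,open(n[0]+"8.pkl","wb")); save(c,n[0]+"8.png")
    P=cloud(c)-LO; s=P@ax; x=P@(np.cos(t35)*d+np.array([0,0,np.sin(t35)])); y=P@lft
    for nm,lo,hi,r in(("flare",.08,.105,.045),("shaft",.125,.22,.025),("guard",.230,.242,.03)):
        m=(s>lo)&(s<hi)&(np.hypot(x,y)<r); print(n,nm,m.sum(),*( (np.nanpercentile(x[m],[2,98]).round(4),np.nanpercentile(y[m],[2,98]).round(4)) if m.sum()>5 else ()))
E
```

```text
back 23.3 [ 0.4511 -0.0597  0.3173] 0.0235 [-0.1 -0.1 -1.8] [-0.85  0.38  1.14  1.82 -0.2   1.5   2.04]
mid 23.97 [0.4208 0.0902 0.3469] 0.0234 [ 0.4 -0.5 -2.7] [-1.23  0.27  1.13  1.82 -0.15  1.55  1.88]
t16 24.7 [0.335  0.1794 0.3292] 0.0234 [-0.3 -0.4 -0.2] [-1.26 -0.33  0.53  2.2   0.19  0.97  1.53]
t115 25.3 [0.353  0.199  0.2928] 0.0234 [ 0.5  0.1 -2.2] [-1.29 -0.23  0.6   2.23  0.14  0.85  1.59]
side flare 174 [-0.0341  0.0236] [-0.0305  0.0304]
side shaft 43 [-0.0135 -0.0015] [-0.0124  0.0082]
side guard 31 [-0.0192 -0.0098] [-0.0172  0.0125]
top flare 173 [-0.0266  0.0307] [-0.019   0.0319]
top shaft 68 [-0.0033  0.0121] [-0.0073  0.0131]
top guard 1
wrist flare 777 [-0.0287 -0.0086] [-0.0266  0.0276]
wrist shaft 0
wrist guard 737 [-0.0169 -0.008 ] [-0.0128  0.0119]
```

```bash
python3 - <<'E' 2>&1 | tail -30
from h import *
import pickle
def f(n):
    log(n); F=ctrl.sense()["ft_force"]; print("   along ax",round(float(F@ax),1),"side",(F-ax*(F@ax)).round(1)); return np.linalg.norm(F)
for s in(.085,.066,.05,.035,.02,.005,-.006):
    ctrl.movel(tube(s)[0],max_speed=.06)
    if f(f"s{s}")>55: print("STOP"); break
c=cam("top"); pickle.dump(c,open("t9.pkl","wb")); c2=cam("side"); 
cv2.imwrite("pics/m8.png",np.hstack([cv2.resize(c["c"][230:330,100:230],(400,308)),cv2.resize(c2["c"][130:230,140:270],(400,308))])[...,::-1])
E
```

```text
s0.085 26.1 [0.3646 0.2114 0.2677] 0.0237 [-0.3  0.3 -1.6] [-1.31 -0.16  0.66  2.24  0.09  0.77  1.64]
   along ax -1.3 side [-0.9 -0.2 -0.5]
s0.066 26.57 [0.3722 0.2191 0.252 ] 0.0235 [-0.3 -0.  -1.5] [-1.33 -0.11  0.69  2.25  0.05  0.72  1.69]
   along ax -1.1 side [-0.7 -0.5 -0.6]
s0.05 26.98 [0.3788 0.2257 0.2391] 0.023 [-0.6 -0.4 -1.9] [-1.33 -0.06  0.72  2.25 -0.    0.68  1.74]
   along ax -1.1 side [-1.1 -0.8 -1. ]
s0.035 27.38 [0.3844 0.2313 0.2264] 0.0234 [-0.9 -0.8 -2.9] [-1.34 -0.02  0.74  2.26 -0.06  0.64  1.8 ]
   along ax -1.7 side [-1.6 -1.5 -1.6]
s0.02 27.78 [0.3905 0.2373 0.2143] 0.0235 [-1.1 -0.8 -3.9] [-1.33  0.03  0.75  2.26 -0.13  0.61  1.86]
   along ax -2.4 side [-2.1 -1.8 -1.9]
s0.005 28.18 [0.3966 0.2434 0.202 ] 0.0233 [-1.3 -1.2 -5.3] [-1.32  0.08  0.75  2.25 -0.19  0.58  1.93]
   along ax -3.4 side [-2.6 -2.5 -2.5]
s-0.006 28.52 [0.401  0.2478 0.193 ] 0.023 [-2.5 -0.9 -6.2] [-1.3   0.11  0.75  2.25 -0.25  0.56  1.98]
   along ax -3.6 side [-4.  -2.4 -3.2]
```

View pics/m8.png

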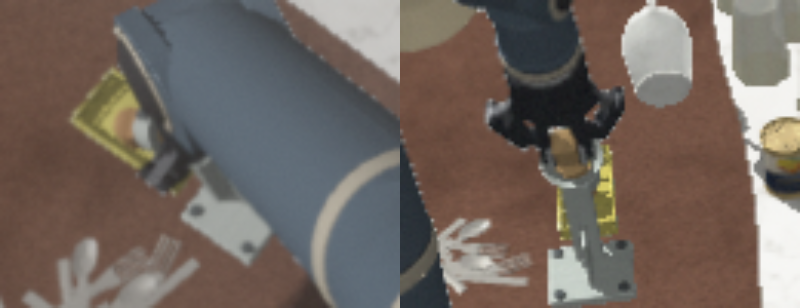

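```bash
python3 - <<'E' 2>&1 | tail -30
from h import *
import pickle
c=pickle.load(open("t9.pkl","rb")); P=cloud(c)-O; x=P@d;y=P@lft;z=P[...,2]
m=(x>-.03)&(x<.1)&(np.abs(y)<.035)&(z>.0)&(z<.07)
for i,j in np.argwhere(m)[::12]: print((round(float(x[i,j]),3),round(float(y[i,j]),3),round(float(z[i,j]),3)),c["c"][i,j].tolist(),end=" ")
E
```

```text
(0.095, -0.029, 0.017) [151, 142, 105] (0.092, -0.02, 0.016) [106, 100, 66] (0.094, -0.012, 0.013) [111, 104, 66] (0.091, -0.014, 0.006) [109, 103, 63] (0.088, -0.012, 0.007) [108, 102, 64] (0.083, -0.011, 0.007) [111, 104, 65] (0.087, -0.008, 0.0) [111, 104, 65] (0.086, -0.004, 0.003) [106, 101, 63] (0.09, 0.004, 0.006) [104, 99, 61] (0.06, -0.018, 0.003) [147, 139, 89] (0.07, -0.005, 0.007) [180, 172, 106] (0.086, 0.007, 0.002) [117, 110, 67] (0.039, -0.008, 0.039) [148, 128, 95] (0.072, 0.003, 0.004) [174, 166, 100] (0.092, 0.018, 0.001) [105, 99, 62] (0.043, 0.002, 0.037) [150, 119, 88] (0.077, 0.012, 0.001) [152, 145, 88] (0.086, 0.03, 0.019) [155, 147, 89] (0.048, 0.013, 0.04) [177, 151, 104] (0.082, 0.024, 0.003) [111, 105, 65] (0.037, 0.009, 0.038) [151, 120, 89] (0.063, 0.017, 0.008) [185, 177, 109] (0.073, 0.025, 0.003) [117, 110, 68] (0.082, 0.034, 0.001) [122, 107, 81] (0.033, 0.017, 0.039) [150, 118, 87] (0.054, 0.02, 0.005) [142, 131, 82] (0.033, 0.023, 0.035) [140, 121, 81] (0.038, 0.021, 0.014) [124, 106, 72] (0.029, 0.021, 0.021) [113, 95, 67] (0.026, 0.016, 0.006) [143, 133, 85] (0.022, 0.017, 0.005) [152, 145, 88] (0.018, 0.018, 0.004) [154, 146, 87] (0.015, 0.018, 0.0) [140, 133, 83] (0.01, 0.03, 0.02) [135, 128, 80] (-0.02, 0.034, 0.001) [94, 79, 71]
```

```bash
python3 - <<'E' 2>&1 | tail -30
from h import *
import pickle
ctrl.movel(tube(.14)[0],max_speed=.15); log("out")
ctrl.movep(*stand([.42,.09,.19],np.radians(110))); log("mid")
ctrl.movep(*stand([.45,-.06,.16])); log("back")
ctrl.movel(stand(ST+[0,0,.06])[0],max_speed=.15); ctrl.wait(.2); log("above")
for n in("side","top"):
    c=cam(n); pickle.dump(c,open(n[0]+"10.pkl","wb")); P=cloud(c)
    m=(np.hypot(P[...,0]-.489,P[...,1]+.094)<.035)
    for lo in(.072,.09,.11,.13,.15): 
        q=P[m&(P[...,2]>lo)&(P[...,2]<lo+.02)]
        if len(q)>3: print(n,lo,len(q),np.median(q,0).round(4))
    Q=P-O; x=Q@d;y=Q@lft;z=Q[...,2]; m=(x>-.03)&(x<.1)&(np.abs(y)<.03)&(z>.026)&(z<.045)
    if n=="top": print("stopper",m.sum(),np.c_[x[m],y[m],z[m]].mean(0).round(4),cv2.minAreaRect((np.c_[x[m],y[m]]*1000).astype(np.float32)))
E
```

```text
out 29.74 [0.3426 0.1895 0.3128] 0.0233 [ 0.1 -0.7 -1.6] [-1.29 -0.29  0.57  2.22  0.18  0.92  1.54]
mid 30.41 [0.4208 0.0909 0.3466] 0.0232 [-0.7  0.5 -1.8] [-1.17  0.24  1.04  1.82 -0.12  1.54  1.83]
back 31.07 [ 0.4501 -0.0593  0.3176] 0.0234 [ 0.1  1.  -1.6] [-0.84  0.36  1.11  1.82 -0.19  1.5   2.02]
above 32.12 [ 0.4902 -0.0931  0.2265] 0.0236 [-0.3 -0.2 -1. ] [-0.64  0.55  1.02  1.82 -0.31  1.35  2.16]
side 0.072 33 [ 0.4801 -0.1009  0.0822]
side 0.09 37 [ 0.4816 -0.1021  0.1013]
side 0.11 31 [ 0.4795 -0.101   0.1192]
side 0.13 45 [ 0.481  -0.1015  0.1399]
side 0.15 40 [ 0.4803 -0.1014  0.1598]
top 0.072 25 [ 0.4799 -0.0911  0.0823]
top 0.09 28 [ 0.4783 -0.0906  0.1006]
top 0.11 28 [ 0.4795 -0.0923  0.1197]
top 0.13 26 [ 0.4787 -0.0894  0.1406]
top 0.15 24 [ 0.4786 -0.0918  0.1562]
stopper 0 [nan nan nan] ((0.0, 0.0), (0.0, 0.0), 0.0)
```

```bash
python3 - <<'E' 2>&1 | tail -30
from h import *
import pickle
for z in(.028,.014,.001):
    ctrl.movel(stand(ST+[0,0,z])[0],max_speed=.08); log(f"z{z}")
    if np.linalg.norm(ctrl.sense()["ft_force"])>30: print("STOP"); raise SystemExit
ctrl.set_gripper(.05); log("open")
p,o=stand(ST); x=R.from_euler('xyz',o).as_matrix()[:,0]
ctrl.movel(p-.1*x,max_speed=.15); log("off")
ctrl.movep([.45,.02,.36],down(np.radians(75))); log("away")
ctrl.movep([.48,.30,.36],down(psi-np.pi/2)); log("over tray")
c2=cam("wrist"); c=cam("side"); pickle.dump((c,c2),open("f.pkl","wb"))
cv2.imwrite("pics/m9.png",np.hstack([cv2.resize(c2["c"],(480,360)),cv2.resize(c["c"][150:330,230:390],(320,360))])[...,::-1])
P=cloud(c); q=P[(np.hypot(P[...,0]-.489,P[...,1]+.094)<.04)&(P[...,2]>.18)&(P[...,2]<.21)]; print("handle top",len(q),q.mean(0).round(4) if len(q) else "")
for n,c in(("w",c2),("s",c)):
    Q=cloud(c)-O; x=Q@d;y=Q@lft;z=Q[...,2]; m=(x>-.025)&(x<.1)&(np.abs(y)<.03)&(z>.026)&(z<.05)
    if m.sum()>5: print(n,"stopper",m.sum(),np.c_[x[m],y[m],z[m]].mean(0).round(4),cv2.minAreaRect((np.c_[x[m],y[m]]*1000).astype(np.float32)))
E
```

```text
z0.028 32.77 [ 0.4898 -0.0936  0.1935] 0.0234 [ 1.3  0.7 -0.5] [-0.62  0.59  0.99  1.86 -0.34  1.29  2.18]
z0.014 33.1 [ 0.4897 -0.0933  0.1793] 0.0232 [-0.2 -0.3 -0.9] [-0.61  0.61  0.97  1.87 -0.36  1.27  2.19]
z0.001 33.41 [ 0.4901 -0.0934  0.1664] 0.0236 [ 0.3 -0.2 -1.4] [-0.6   0.62  0.96  1.88 -0.37  1.25  2.2 ]
open 33.78 [ 0.49   -0.0934  0.1668] 0.05 [ 0.3 -0.9 -0.1] [-0.6   0.62  0.96  1.88 -0.37  1.25  2.2 ]
off 34.59 [ 0.5234 -0.0899  0.2591] 0.0503 [-0.6  0.  -0.3] [-0.62  0.57  1.01  1.71 -0.31  1.45  2.15]
away 35.6 [0.4498 0.0201 0.3597] 0.0499 [-0.2  0.1  0.1] [-1.4  -0.12  1.2   1.93  0.12  1.26  1.07]
over tray 37.44 [0.4804 0.2993 0.3599] 0.0499 [0.5 0.1 1. ] [-1.5   0.36  1.17  1.69 -0.34  1.32 -1.06]
handle top 70 [ 0.4865 -0.0983  0.1881]
w stopper 449 [0.0401 0.0048 0.0382] ((40.030826568603516, 4.911203384399414), (30.54671859741211, 30.799678802490234), 19.330978393554688)
s stopper 36 [0.0378 0.008  0.0362] ((31.81789779663086, 11.40145492553711), (27.055992126464844, 38.158042907714844), 69.36856079101562)
```

View pics/m9.png

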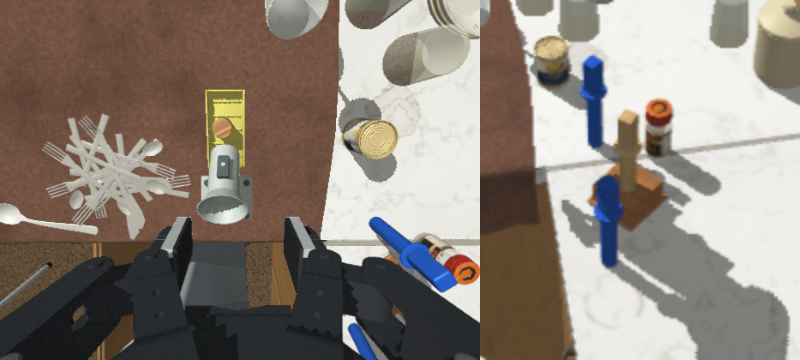

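```bash
python3 -c "
from h import *
log('end'); workorder.job_done()"
```

```text
end 37.54 [0.4803 0.2993 0.3601] 0.0501 [ 0.9  0.4 -0.3] [-1.5   0.36  1.17  1.69 -0.34  1.32 -1.06]
the job is handed in; nothing more can be done
```

I handed the job in at 37.5 s. The tray is on the cloth under the tube's lower end and the stopper is in the tray. The wooden pusher is back upright in its stand.

**Last checks:**
- **Stopper:** it is inside the tray, about 40 mm in front of the chute origin. It is standing on its flat end (top about 38 mm above the cloth) rather than lying on its side. I left it that way, because tipping it over could have knocked it out or moved the tray.
- **Pusher:** the handle top is at about 0.188 m, which matches its height at the start.
- **Bystanders:** the tin and the jar look undisturbed in the last picture. The mug was not in it, but the arm did not go near the mug after picking up the tray.
- **Robot:** it is clear of everything.

**What did not go to plan:**
- **Tray bump:** while sliding in, the tray caught on something, probably the tube's lower end. The wrist force read about 60 N and the tray slipped about 27 mm in the grip. I set it down, then pushed it 15 mm further under the tube with closed fingers. It now runs from about -27 to +98 mm along the chute's x axis.
- **Push force:** the wrist sensor did not show the expected 4 to 15 N while pushing, so I confirmed from the cameras that the stopper had come out.
- **Camera disagreement:** the wrist camera's positions came out 3 to 5 mm different from the other two cameras. I used averaged positions.

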